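Change the cartridge filter on an upturned wet/dry vac head

TASK

The dirty cartridge filter on this upturned vacuum head is due for a change: press it down against its seal, turn it a quarter turn anticlockwise to unlock it, lift it off and stand it upright in the open waste carton. Then fit the new white cartridge from the blue tray: lugs into the slots, push it down against the seal, turn it a quarter turn clockwise until it is locked, and let go. Leave the other things on the bench where they are.

Things in the scene. Friction and masses are not known exactly. Their poses are not given: they have to be found in the camera images.
- vac_head: Power head of a compact wet/dry vacuum, upside down, heavy: it does not move. Round orange and dark housing, 250 mm across (272 mm over two latches along its y axis), flat dark top plate 90 mm above the bench, on it a light grey bayonet collar. Origin: on its axis at bench level; z up; x = the LOCKED direction of a cartridge's x axis, shown by two red marks on the plate beside the collar.
- collar_top (a point): Centre of the collar's top, 110 mm above the bench. Collar 114 mm in outer diameter, 20 mm tall; bore 77 mm between its lips (the cartridge's spigot is 72 mm); two opposite open slots for the lugs. A cartridge's lugs go straight down through the slots, then turn 80 degrees (1.40 rad) CLOCKWISE seen from above, under the lips, to a dead stop at the locked direction. Unlocking is the reverse.
- slot (a point): Middle of one entry slot at the collar's top, 43 mm from the axis, 80 degrees (1.40 rad) anticlockwise (from above) of the head's x axis; the other slot lies opposite. A white mark on the plate stands outside each slot. Either lug fits either slot, with about 5 degrees of play each way; solid stops prevent turning the wrong way.
- socket (a point): Centre of the socket's floor, on the head's axis, 90 mm above the bench, axes as the head's. Heights of a cartridge's origin above it: 9 mm resting on the seal in the slots (too high to turn); 1 to 4 mm pressed, free to turn under the lips (aim for 2.5; at 1 mm its lower cap meets the collar hard); 7 mm locked, where the lugs have risen into notches 2.5 mm deep that hold it against turning back.
- seal (a joint): Springy rubber seal under the cartridge (m): 0 as a locked cartridge holds it, +0.002 when free, negative when pressed deeper. To turn a cartridge, press it down with 8 to 15 N: a locked one by 4.5 mm, a resting one by 6.5 mm. Let go at the locked end, the seal lifts it 4 to 5 mm into the notches; at the slots it lifts it to the resting height, and it pulls straight off (20 mm clears the collar).
- old_filter: Dirty brown pleated cartridge filter, 0.2 to 0.33 kg, at first locked in the vac head. Origin: centre of its underside; z up its axis; x along lugs and grip bar. Upwards: spigot of 72 mm diameter 0 to 18 mm; black cap of 104 mm diameter 18 to 26; pleats to 96; black cap of 104 mm diameter to 104; pale grey grip bar 72 mm long (x), 18 mm thick (y), to 132 mm.
- old_filter_grip (a point): Point on the axis of the old cartridge, inside its grip bar, 122 mm above its origin (18 mm above the upper cap, 10 mm below the bar's top).
- old_filter_lug (a point): Tip of one of the old cartridge's two opposite lugs, on its +x side, 46 mm from its axis and 5 mm above its origin. Each lug is 16 mm wide and 6 mm thick (2 to 8 mm above the origin).
- new_filter: New cartridge with clean white pleats, 0.17 to 0.29 kg, otherwise the same as the old one in every size and axis; stands upright on its spigot on the blue tray, with any yaw.
- new_filter_grip (a point): Point on the axis of the new cartridge, inside its grip bar, 122 mm above its origin.
- new_filter_lug (a point): Tip of one of the new cartridge's two opposite lugs, on its +x side, 46 mm from its axis and 5 mm above its origin.
- carton: Open cardboard waste carton, 220 mm (x) by 240 mm (y) outside, 100 mm high, walls and floor 5 mm thick, empty, does not move. Origin: centre of its underside. It stands to the left or to the right of the vac head.
- carton_floor (a point): Centre of the carton's inner floor, 5 mm above the bench; axes as the carton's.
- tray: Shallow blue plastic parts tray, 290 mm (x) by 200 mm (y), rim 18 mm high, floor 4 mm thick, does not move; on the side of the vac head opposite the carton. Origin: centre of its underside. The new cartridge and the foam sleeve stand on it.
- foam_sleeve: Bystander: dark grey foam sleeve, a tube 80 mm in diameter and 70 mm high, standing on the tray. Origin: centre of its underside.
- crevice_nozzle: Bystander: black crevice nozzle, 180 mm long and 36 mm high, lying behind the vac head. Origin: at bench level under its middle; x along it.
- floor_nozzle: Bystander: black and orange floor nozzle, 190 mm (y) by 60 mm, with a stub tube, about 100 mm high. Origin: centre of its underside.
- screw_jar: Bystander: amber jar with a steel cap, 66 mm in diameter, 75 mm high. Origin: centre of its underside.
- screwdriver: Bystander: orange screwdriver, 190 mm long, lying flat in front of the robot.
- dust_brush: Bystander: wooden dust brush, 200 mm long, 24 mm high, lying flat.
- torch: Bystander: yellow torch with a black head, 135 mm long, 52 mm high, lying flat.
There are look-alikes about, which are no part of the job. Leave any green look-alike of the new_filter alone. What is shaped like the old_filter but turquoise is not meant.

How it is judged:
By the outcome, as a careful person would: the job done as asked, in the order asked, and still so for the second after the job is handed in, with the robot touching nothing.
It also fails if it takes over 61 s, if anything falls off the work surface, if the arm or the gripper's body presses on something with over 40 N, if the wrist force passes 120 N, or if a joint passes its speed limit or range.

ROBOT

A 6-joint arm with a two-finger parallel gripper is mounted at the origin on the work surface. World frame = base frame: x ahead of the robot, y to its left, z up, the work surface at z = 0. Lengths are in mm, angles in rad, forces in N, time in s.
With the tool pointing down it reaches from about 350 to 875 mm from the base axis. Payload 4.2 kg.
Tool frame: the origin (TCP) lies midway between the tips of the shut fingers; the grasp point (between the pads) lies 19 mm behind it; z points along the fingers, y is the line along which they close (so a half turn about z gives the same grasp; the last joint's range is limited). The gripper opens to 85 mm and grips with 20 to 120 N. Pads are 22 mm wide; open, the fingers measure 114 mm over their backs; the gripper's body (76 mm by 85 mm) begins 54 mm behind the grasp point. The pads swing forward as they close: fully open they stand 13 mm farther back than shut.
Start: joints at [-0.918, 0.385, 0.008, 0, -1.194, -0.259], TCP at [239.826, -577.133, 231.312] pointing down, gripper open.
Joint ranges: [-3.14, 3.14], [-1.21, 2.06], [-1.07, 1.41], [-3.16, 2.05], [-2.99, -0.16], [-3.1, 3.1]. Speed limits (rad/s): [2.79, 2.79, 3.14, 3.14, 3.14, 3.14].

INTERFACE

Orientations are given as a unit quaternion [x, y, z, w].
In Python, from bench import arm gives the robot as it stands.
- The arm moves only by the tool send_rows, never from a script. Its argument "targets" is a list of rows, each an object of numbers: "gripper": the gripper command: -1 is fully open, 1 is shut, values between are in proportion; "x", "y", "z": the shift along the tool's x, y, z in cm; "ax", "ay", "az": the turn, a rotation vector about the tool's x, y, z in degrees. A call has 1 to 5 rows; each row shifts and turns the commanded pose from where the row before left it, along the tool's axes as they then stand; what a row does not reach is not made up. A row lasts 1/12 s, in which the tool goes at most 41.7 mm and 7.16 degrees, less where a joint would pass 70% of its speed; a pose out of reach is approached as far as the arm can. A call is refused whole if a number of a shift passes 4.17 or a number of a turn 7.16, either way. A call with a gripper value outside its range is refused whole. The fingers move at their own pace and stop on an object; the grip force is fixed at half the most. Time passes only in rows, so rows that do not move let the fingers close. It gives the time, the measured TCP pose, the force, the opening and the grip force at its end, in the units of the state.
- arm.read_state(): the state, without advancing time (a new reading comes with each control period).
- arm.get_image(name): name is "side" or "top" or "wrist"; returns (picture, depth): 384x512x3 uint8, red, green, blue; 384x512 float32, mm along the optical axis (not along the pixel's ray), 0 where there is no reading.
- arm.camera_model(name): a dict with "fx", "fy", "cx", "cy" (pixels), "cam_to_world" (4x4, takes a point from camera to world coordinates). Camera axes: x right, y down, z forward; pixel columns grow to the right and rows downward; lengths in mm; the calibration is good to about 2 mm. A picture is of the moment at which its call begins: read the wrist's pose just before it. camera_model takes no time and is no camera call; for the wrist camera it gives the pose at the moment of the call.
- arm.job_done(): hands the job in; it is judged then, once.
Trained networks look in the newest picture that a camera, given by its name, has taken for a name from the list of things; names that differ only in an ending like _2 or _b are one class to them, and where a whole thing is asked for, a point or a joint stands for the part that bears it (a point fixed in the world has none). Each returns a list of dicts, best first, with "score" (0 to 1); they miss things now and then, are a little off and sometimes report something else, mostly with a low value. They report only what shows in the picture. A call takes as long as a camera call. They do not tell look-alikes from the thing itself.
- arm.boxes_of(camera, thing): "rect" ([left, top, width, height] in pixels, round what is visible of it).
The state is a dict: "clock": time; "joints": joint angles; "joint_vel": joint speeds; "joint_efforts": joint torques, N m; "position": TCP position; "ee_rot": TCP orientation; "contact_force": force on the tool from outside, world axes, zero at the start; "wrist_torque": the same for the moment, N m; "gripper_width": finger opening in mm; "grasp_force": force on a finger pad.
Only numpy, scipy, OpenCV 4.12 (cv2) and the standard library are available. Lean on these libraries where they do the work, as an engineer would, in place of code of your own. Each camera call takes 0.05 s, during which the arm holds its last target. There are 200 camera calls.

## Working session

There is one attempt and no reset: what is moved stays moved. The work goes in short steps, Python scripts to look and compute and a tool call to move; the robot and the scene stay as the last step left them, time stands still between calls to the robot, and variables do not carry over. Pictures are saved under pics/ and viewed, at most 10 in all, crops included, and the job is handed in when it is done.

Besides the shell and the picture viewer there is one more tool, called as a command line: name --argument value ..., lists and objects as JSON in quotes. send_rows: Moves the arm, as the interface text tells. Its arguments: {"type":"object","properties":{"targets":{"type":"array"}},"required":["targets"]}

```bash
mkdir -p pics
python3 - <<'E'
from bench import arm
import cv2,numpy as np
s=arm.read_state();print(s)
for n in("top","side"):
    p,d=arm.get_image(n);np.savez(f"{n}.npz",p=p,d=d,**{k:np.array(v) for k,v in arm.camera_model(n).items()})
    cv2.imwrite(f"pics/{n}0.png",p[...,::-1])
    for k in("fx","cx","cy","cam_to_world"):print(k,np.round(arm.camera_model(n)[k],3).tolist())
E
```

```text
{'clock': 0.0, 'joints': array([-9.18388133e-01,  3.85536613e-01,  6.61753450e-03, -5.16605360e-04,
       -1.19397686e+00, -2.58612533e-01]), 'joint_vel': array([-8.41208364e-05,  7.09625700e-04, -7.09449802e-04,  2.95635082e-04,
       -9.53314190e-04, -1.53605903e-03]), 'joint_efforts': array([ 6.88664859e-04, -3.92288339e+01,  1.88399005e+01,  4.18626755e+00,
       -4.76407251e-03,  6.55571256e-06]), 'position': array([ 239.61475735, -576.60947215,  230.22775367]), 'ee_rot': array([-1.95534476e-01,  9.80696237e-01,  1.04838202e-03, -2.46231365e-04]), 'contact_force': array([ 0.18283858, -0.26050905,  1.13482964]), 'wrist_torque': array([-0.01010866, -0.03264713,  0.02306873]), 'grasp_force': 0.0, 'gripper_width': 85.55494316633134}
fx 493.859
cx 255.713
cy 202.276
cam_to_world [[0.018, -0.99, 0.138, 408.548], [-1.0, -0.017, 0.005, 4.557], [-0.002, -0.138, -0.99, 1583.89], [0.0, 0.0, 0.0, 1.0]]
fx 467.908
cx 253.406
cy 193.182
cam_to_world [[-0.79, -0.339, 0.511, -146.206], [-0.613, 0.433, -0.661, 997.024], [0.002, -0.835, -0.55, 968.354], [0.0, 0.0, 0.0, 1.0]]
```

View pics/top0.png

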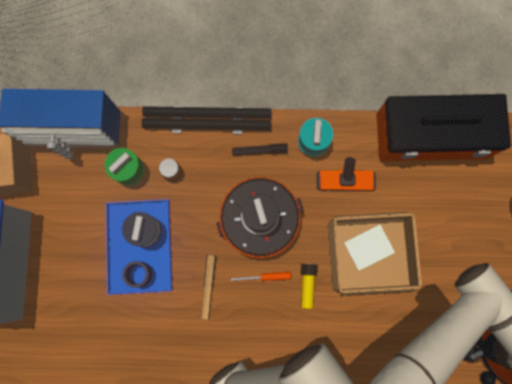

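View pics/side0.png

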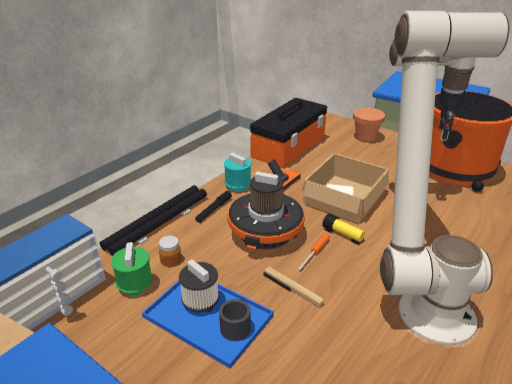

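The top view shows the head with the old cartridge at (261,212), the new cartridge at (138,230) on the tray, and the carton at (375,254). The green (122,165) and turquoise (317,137) look-alikes stay alone.

```bash
cat > h.py <<'E'
import numpy as np,cv2
from bench import arm
def world(d,m):
    v,u=np.mgrid[:d.shape[0],:d.shape[1]]
    c=np.stack([(u-m["cx"])/m["fx"]*d,(v-m["cy"])/m["fy"]*d,d],-1)
    T=np.array(m["cam_to_world"]);return c@T[:3,:3].T+T[:3,3]
def bar(P,mask,name):
    xy=P[mask][:,:2]; 
    if len(xy)<8: print(name,"none",len(xy));return
    (c,sz,a)=cv2.minAreaRect(xy.astype(np.float32))
    q=xy-xy.mean(0);w,V=np.linalg.eigh(q.T@q);e=V[:,1]
    print(name,len(xy),"rect",np.round(c,1),np.round(sz,1),"mean",np.round(xy.mean(0),1),"yaw",round(np.degrees(np.arctan2(e[1],e[0]))%180,1),"z",round(np.median(P[mask][:,2]),1))
E
python3 - <<'E'
from h import *
m=np.load("top.npz");d=m["d"];p=m["p"].astype(int);P=world(d,m)
z=P[...,2];v,u=np.mgrid[:384,:512]
def near(a,b,r):return (abs(u-a)<r)&(abs(v-b)<r)&(d>0)
br=p.min(-1)>120
print(z[205:216:5,255:268:3].round(0),z[225:236:5,132:144:3].round(0))
bar(P,near(261,212,25)&(z>215)&br,"oldbar")
bar(P,near(261,212,25)&(z>180)&(z<215),"oldcap")
bar(P,near(138,230,25)&(z>120)&br,"newbar")
bar(P,near(138,230,25)&(z>95)&(z<122),"newcap")
bar(P,near(261,217,60)&(z>70)&(z<100),"head")
bar(P,near(375,254,55)&(z>85),"carton")
bar(P,near(138,274,20)&(z>50),"foam")
E
```

```text
[[230. 236. 227. 198. 202.]
 [204. 223. 227. 202. 198.]
 [200. 229. 229. 228. 201.]] [[110. 136. 134. 123.]
 [108. 138. 134. 100.]
 [138. 133. 128. 107.]]
oldbar 157 rect [574.2  -0.7] [70.1 17.3] mean [574.2  -0.7] yaw 17.3 z 227.9
oldcap 874 rect [ 5.743e+02 -2.000e-01] [102.7  99.1] mean [ 5.73e+02 -4.00e-01] yaw 113.3 z 200.5
newbar 144 rect [529.1 361.8] [19.8 69.7] mean [529.  360.9] yaw 171.3 z 134.9
newcap 766 rect [528.6 360.9] [102.5 101.6] mean [527.6 359.4] yaw 80.4 z 107.4
head 4011 rect [573.5  -0.6] [247.  247.8] mean [ 5.692e+02 -4.000e-01] yaw 105.5 z 88.8
carton 1127 rect [ 470.4 -350.3] [231.7 250.9] mean [ 467.3 -350.1] yaw 96.6 z 98.0
foam 301 rect [392.6 374.5] [78.6 78.8] mean [392.4 373.4] yaw 85.2 z 71.8
```

```bash
cat >> h.py <<'E'
def goto(x,y,z,yaw=None,s=None):
    s=s or arm.read_state();x0,y0,z0,w=s["ee_rot"]
    from scipy.spatial.transform import Rotation as R
    r=R.from_quat(s["ee_rot"]);M=r.as_matrix();t=M.T@(np.array([x,y,z])-s["position"])
    psi=np.degrees(np.arctan2(M[1,0],M[0,0]))
    print("t",round(s["clock"],2),"pos",s["position"].round(1),"psi",round(psi,1),"tilt",M[:2,2].round(3),"j",s["joints"].round(2),"F",s["contact_force"].round(1),"w",round(s["gripper_width"],1))
    print("  shift cm",(t/10).round(2),"" if yaw is None else "az %.1f"%(((psi-yaw+180)%360)-180))
E
python3 -c "
from h import *
goto(574.2,-0.6,300,-162.7)"
```

```text
t 0.1 pos [ 239.6 -576.7  230.3] psi -157.4 tilt [-0.001  0.002] j [-0.92  0.39  0.01 -0.   -1.19 -0.26] F [ 0.2 -0.3 -0.2] w 85.7
  shift cm [-52.99  40.38  -6.89] az 5.3
```

send_rows --targets '[{"gripper": -1, "x": -3.1, "y": 2.37, "z": -1.3}, {"gripper": -1, "x": -3.1, "y": 2.37, "z": -1.3}, {"gripper": -1, "x": -3.1, "y": 2.37, "z": -1.3}, {"gripper": -1, "x": -3.1, "y": 2.37, "z": -1.3}, {"gripper": -1, "x": -3.1, "y": 2.37, "z": -1.3}]'

```text
$.targets[0]: bad value
```

send_rows --targets '[{"gripper": -1, "x": -3.1, "y": 2.37}, {"gripper": -1, "x": -3.1, "y": 2.37}, {"gripper": -1, "x": -3.1, "y": 2.37}, {"gripper": -1, "x": -3.1, "y": 2.37}, {"gripper": -1, "x": -3.1, "y": 2.37}]'

```text
$.targets[0]: bad value
```

send_rows --targets '[{"gripper": -1, "x": -3.1, "y": 2.37}, {"gripper": -1, "x": -3.1, "y": 2.37}, {"gripper": -1, "x": -3.1, "y": 2.37}, {"gripper": -1, "x": -3.1, "y": 2.37}, {"gripper": -1, "x": -3.1, "y": 2.37}]'

```text
$.targets[0]: bad value
```

send_rows --targets '[{"gripper": -1, "x": -3.0, "y": 2.3}, {"gripper": -1, "x": -2.0, "y": 1.5, "az": 5.3}, {"gripper": -1}]'

```text
$.targets[0]: bad value
```

```bash
cat > look.py <<'E'
import sys
from h import *
def look(tag,zlo,thr=120):
    m=arm.camera_model("wrist");p,d=arm.get_image("wrist");cv2.imwrite(f"pics/{tag}.png",p[...,::-1])
    P=world(d,m);z=P[...,2];return p,d,P,z
if __name__=="__main__":
    p,d,P,z=look("w1",0)
    bar(P,(d>0)&(z>218)&(z<238)&(p.min(-1)>110),"oldbar")
    bar(P,(d>0)&(z>192)&(z<208),"oldcap")
    goto(574.2,-0.6,300,-162.7)
E
python3 look.py
```

```text
oldbar none 0
oldcap 2358 rect [ 228.2 -658.3] [ 58.7 136.3] mean [ 199.6 -664.1] yaw 7.4 z 201.8
t 0.15 pos [ 239.6 -576.8  230.5] psi -157.4 tilt [-0.001  0.001] j [-0.92  0.39  0.01 -0.   -1.19 -0.26] F [-0.9 -0.4 -0.7] w 85.6
  shift cm [-52.99  40.39  -6.89] az 5.3
```

send_rows --targets '[{"gripper": -1, "x": -3.1, "y": 2.37, "z": -1.3, "ax": 0, "ay": 0, "az": 0}, {"gripper": -1, "x": -3.1, "y": 2.37, "z": -1.3, "ax": 0, "ay": 0, "az": 0}, {"gripper": -1, "x": -3.1, "y": 2.37, "z": -1.3, "ax": 0, "ay": 0, "az": 0}, {"gripper": -1, "x": -3.1, "y": 2.37, "z": -1.3, "ax": 0, "ay": 0, "az": 0}, {"gripper": -1, "x": -3.1, "y": 2.37, "z": -1.3, "ax": 0, "ay": 0, "az": 0}]'

```text
clock: 0.57
position: [337.8, -406.5, 296.6]
ee_rot: [-0.195, 0.981, 0.0, -0.0]
contact_force: [0.4, -0.8, -1.3]
gripper_width: 85.2
grasp_force: 0.0
```

Works with all keys.

send_rows --targets '[{"gripper": -1, "x": -3.1, "y": 2.37, "z": 0, "ax": 0, "ay": 0, "az": 0}, {"gripper": -1, "x": -3.1, "y": 2.37, "z": 0, "ax": 0, "ay": 0, "az": 0}, {"gripper": -1, "x": -3.1, "y": 2.37, "z": 0, "ax": 0, "ay": 0, "az": 0}, {"gripper": -1, "x": -3.1, "y": 2.37, "z": 0, "ax": 0, "ay": 0, "az": 0}, {"gripper": -1, "x": -3.1, "y": 2.37, "z": 0, "ax": 0, "ay": 0, "az": 0}]'

```text
clock: 0.98
position: [435.5, -237.4, 296.3]
ee_rot: [-0.196, 0.981, 0.0, 0.0]
contact_force: [0.1, -0.2, 0.8]
gripper_width: 85.5
grasp_force: 0.0
```

send_rows --targets '[{"gripper": -1, "x": -3.1, "y": 2.37, "z": 0, "ax": 0, "ay": 0, "az": 0}, {"gripper": -1, "x": -3.1, "y": 2.37, "z": 0, "ax": 0, "ay": 0, "az": 0}, {"gripper": -1, "x": -3.1, "y": 2.37, "z": 0, "ax": 0, "ay": 0, "az": 0}, {"gripper": -1, "x": -3.1, "y": 2.37, "z": 0, "ax": 0, "ay": 0, "az": 0}, {"gripper": -1, "x": -3.1, "y": 2.37, "z": 0, "ax": 0, "ay": 0, "az": 0}]'

```text
clock: 1.4
position: [533.2, -68.5, 296.3]
ee_rot: [-0.196, 0.981, 0.0, -0.0]
contact_force: [0.7, 0.2, -0.2]
gripper_width: 85.5
grasp_force: 0.0
```

send_rows --targets '[{"gripper": -1, "x": -3.1, "y": 2.3, "z": 0, "ax": 0, "ay": 0, "az": 0}, {"gripper": -1, "x": -1.5, "y": 1.2, "z": 0, "ax": 0, "ay": 0, "az": 5.3}, {"gripper": -1, "x": 0, "y": 0, "z": 0, "ax": 0, "ay": 0, "az": 0}]'

```text
clock: 1.65
position: [563.4, -17.1, 295.0]
ee_rot: [-0.151, 0.989, 0.0, -0.001]
contact_force: [0.8, 0.2, 0.2]
gripper_width: 85.2
grasp_force: 0.0
```

```bash
python3 look.py
```

```text
oldbar 2744 rect [574.7   0.7] [71.5 18. ] mean [571.5  -0.7] yaw 17.7 z 229.6
oldcap 11446 rect [574.5   0.6] [102.3 103.7] mean [569.9  -1.4] yaw 108.7 z 201.9
t 1.7 pos [562.3 -18.8 295.3] psi -162.6 tilt [-0.002 -0.   ] j [ 0.25  0.24 -0.04 -0.   -1.29 -1.52] F [ 0.1 -0.1 -0.3] w 85.6
  shift cm [-1.68  1.37 -0.48] az 0.1
```

send_rows --targets '[{"gripper": -1, "x": -1.74, "y": 1.46, "z": 0, "ax": 0, "ay": 0, "az": 0}, {"gripper": -1, "x": 0, "y": 0, "z": 3.0, "ax": 0, "ay": 0, "az": 0}, {"gripper": -1, "x": 0, "y": 0, "z": 3.0, "ax": 0, "ay": 0, "az": 0}, {"gripper": -1, "x": 0, "y": 0, "z": 1.5, "ax": 0, "ay": 0, "az": 0}, {"gripper": -1, "x": 0, "y": 0, "z": 0, "ax": 0, "ay": 0, "az": 0}]'

```text
clock: 2.12
position: [571.0, -2.7, 217.1]
ee_rot: [-0.15, 0.989, 0.0, -0.005]
contact_force: [0.4, 0.7, -0.5]
gripper_width: 85.4
grasp_force: 0.0
```

```bash
python3 -c "
from h import *
goto(574.5,0.3,205,-162.5)"
```

```text
t 2.12 pos [571.   -2.7 217.1] psi -162.8 tilt [-0.009 -0.001] j [ 0.28  0.31 -0.14 -0.   -1.13 -1.55] F [ 0.4  0.7 -0.5] w 85.4
  shift cm [-0.43  0.18  1.2 ] az -0.3
```

send_rows --targets '[{"gripper": -1, "x": 0, "y": 0, "z": 1.0, "ax": 0, "ay": 0, "az": 0}, {"gripper": -1, "x": 0, "y": 0, "z": 0, "ax": 0, "ay": 0, "az": 0}, {"gripper": -1, "x": 0, "y": 0, "z": 0, "ax": 0, "ay": 0, "az": 0}]'

```text
clock: 2.37
position: [574.5, -1.8, 212.2]
ee_rot: [-0.15, 0.989, -0.0, 0.001]
contact_force: [0.8, 0.0, 0.9]
gripper_width: 85.6
grasp_force: 0.0
```

```bash
python3 -c "
from h import *
goto(574.5,0.3,205,-162.5)"
```

```text
t 2.37 pos [574.5  -1.8 212.2] psi -162.8 tilt [0.001 0.   ] j [ 0.28  0.31 -0.15  0.   -1.11 -1.55] F [0.8 0.  0.9] w 85.6
  shift cm [-0.06  0.2   0.72] az -0.3
```

send_rows --targets '[{"gripper": -1, "x": -0.06, "y": 0.2, "z": 0.7, "ax": 0, "ay": 0, "az": -0.3}, {"gripper": -1, "x": 0, "y": 0, "z": 0, "ax": 0, "ay": 0, "az": 0}, {"gripper": 1, "x": 0, "y": 0, "z": 0, "ax": 0, "ay": 0, "az": 0}, {"gripper": 1, "x": 0, "y": 0, "z": 0, "ax": 0, "ay": 0, "az": 0}, {"gripper": 1, "x": 0, "y": 0, "z": 0, "ax": 0, "ay": 0, "az": 0}]'

```text
clock: 2.78
position: [574.3, 0.8, 204.6]
ee_rot: [-0.153, 0.988, -0.0, 0.0]
contact_force: [-0.4, 0.2, 0.1]
gripper_width: 51.7
grasp_force: 0.0
```

send_rows --targets '[{"gripper": 1, "x": 0, "y": 0, "z": 0, "ax": 0, "ay": 0, "az": 0}, {"gripper": 1, "x": 0, "y": 0, "z": 0, "ax": 0, "ay": 0, "az": 0}, {"gripper": 1, "x": 0, "y": 0, "z": 0, "ax": 0, "ay": 0, "az": 0}, {"gripper": 1, "x": 0, "y": 0, "z": 0, "ax": 0, "ay": 0, "az": 0}]'

```text
clock: 3.12
position: [574.3, 0.5, 204.6]
ee_rot: [-0.153, 0.988, -0.0, 0.0]
contact_force: [-0.4, -1.2, 0.5]
gripper_width: 17.0
grasp_force: 61.7
```

Gripped with no side load. Now press down 4.5 mm.

send_rows --targets '[{"gripper": 1, "x": 0, "y": 0, "z": 0.25, "ax": 0, "ay": 0, "az": 0}, {"gripper": 1, "x": 0, "y": 0, "z": 0.2, "ax": 0, "ay": 0, "az": 0}, {"gripper": 1, "x": 0, "y": 0, "z": 0, "ax": 0, "ay": 0, "az": 0}, {"gripper": 1, "x": 0, "y": 0, "z": 0, "ax": 0, "ay": 0, "az": 0}]'

```text
clock: 3.45
position: [574.5, 0.5, 201.4]
ee_rot: [-0.153, 0.988, -0.0, 0.001]
contact_force: [-2.1, -1.2, 6.8]
gripper_width: 17.3
grasp_force: 62.7
```

send_rows --targets '[{"gripper": 1, "x": 0, "y": 0, "z": 0.17, "ax": 0, "ay": 0, "az": 0}, {"gripper": 1, "x": 0, "y": 0, "z": 0, "ax": 0, "ay": 0, "az": 0}, {"gripper": 1, "x": 0, "y": 0, "z": 0, "ax": 0, "ay": 0, "az": 0}]'

```text
clock: 3.7
position: [574.6, 0.5, 200.2]
ee_rot: [-0.153, 0.988, -0.0, 0.001]
contact_force: [-3.5, -0.1, 9.0]
gripper_width: 16.7
grasp_force: 62.9
```

send_rows --targets '[{"gripper": 1, "x": 0, "y": 0, "z": 0, "ax": 0, "ay": 0, "az": -4}, {"gripper": 1, "x": 0, "y": 0, "z": 0, "ax": 0, "ay": 0, "az": -4}, {"gripper": 1, "x": 0, "y": 0, "z": 0, "ax": 0, "ay": 0, "az": -4}, {"gripper": 1, "x": 0, "y": 0, "z": 0, "ax": 0, "ay": 0, "az": -4}, {"gripper": 1, "x": 0, "y": 0, "z": 0, "ax": 0, "ay": 0, "az": 0}]'

```text
clock: 4.12
position: [575.8, 0.8, 200.7]
ee_rot: [-0.29, 0.957, -0.001, 0.003]
contact_force: [-0.1, -0.7, 9.1]
gripper_width: 16.9
grasp_force: 62.8
```

```bash
python3 -c "
from h import *
print(arm.read_state()['wrist_torque'])
goto(574.5,0.3,200.1,-82.5)"
```

```text
[0.02120046 0.31049114 0.03976503]
t 4.12 pos [575.8   0.8 200.7] psi -146.3 tilt [0.005 0.   ] j [ 0.28  0.32 -0.17  0.   -1.08 -1.27] F [-0.1 -0.7  9.1] w 16.9
  shift cm [0.14 0.03 0.06] az -63.8
```

send_rows --targets '[{"gripper": 1, "x": 0, "y": 0, "z": 0.04, "ax": 0, "ay": 0, "az": -5}, {"gripper": 1, "x": 0, "y": 0, "z": 0, "ax": 0, "ay": 0, "az": -5}, {"gripper": 1, "x": 0, "y": 0, "z": 0, "ax": 0, "ay": 0, "az": -5}, {"gripper": 1, "x": 0, "y": 0, "z": 0, "ax": 0, "ay": 0, "az": -5}, {"gripper": 1, "x": 0, "y": 0, "z": 0, "ax": 0, "ay": 0, "az": -5}]'

```text
clock: 4.53
position: [576.0, 0.7, 200.4]
ee_rot: [-0.491, 0.871, -0.001, 0.003]
contact_force: [0.4, -0.2, 9.2]
gripper_width: 16.9
grasp_force: 62.8
```

send_rows --targets '[{"gripper": 1, "x": 0, "y": 0, "z": 0, "ax": 0, "ay": 0, "az": -5}, {"gripper": 1, "x": 0, "y": 0, "z": 0, "ax": 0, "ay": 0, "az": -5}, {"gripper": 1, "x": 0, "y": 0, "z": 0, "ax": 0, "ay": 0, "az": -5}, {"gripper": 1, "x": 0, "y": 0, "z": 0, "ax": 0, "ay": 0, "az": -5}, {"gripper": 1, "x": 0, "y": 0, "z": 0, "ax": 0, "ay": 0, "az": -5}]'

```text
clock: 4.95
position: [576.4, 0.7, 200.6]
ee_rot: [-0.668, 0.744, -0.002, 0.002]
contact_force: [1.6, -0.2, 8.9]
gripper_width: 16.7
grasp_force: 62.8
```

send_rows --targets '[{"gripper": 1, "x": 0, "y": 0, "z": 0, "ax": 0, "ay": 0, "az": -5}, {"gripper": 1, "x": 0, "y": 0, "z": 0, "ax": 0, "ay": 0, "az": -5}, {"gripper": 1, "x": 0, "y": 0, "z": 0, "ax": 0, "ay": 0, "az": -3}, {"gripper": 1, "x": 0, "y": 0, "z": 0, "ax": 0, "ay": 0, "az": 0}, {"gripper": 1, "x": 0, "y": 0, "z": 0, "ax": 0, "ay": 0, "az": 0}]'

```text
clock: 5.37
position: [576.7, 0.7, 200.7]
ee_rot: [0.747, -0.665, 0.003, -0.002]
contact_force: [1.1, -0.7, 8.5]
gripper_width: 16.4
grasp_force: 62.8
```

```bash
python3 -c "
from h import *
print(arm.read_state()['wrist_torque'])
goto(574.5,0.3,200.1,-82.5)"
```

```text
[-0.22409549 -0.17011818  0.12005021]
t 5.37 pos [576.7   0.7 200.7] psi -83.4 tilt [ 0.008 -0.   ] j [ 0.28  0.32 -0.17  0.   -1.07 -0.17] F [ 1.1 -0.7  8.5] w 16.4
  shift cm [0.02 0.23 0.06] az -0.9
```

send_rows --targets '[{"gripper": 1, "x": 0, "y": 0, "z": -0.4, "ax": 0, "ay": 0, "az": -0.5}, {"gripper": 1, "x": 0, "y": 0, "z": -0.4, "ax": 0, "ay": 0, "az": 0}, {"gripper": 1, "x": 0, "y": 0, "z": -0.4, "ax": 0, "ay": 0, "az": 0}, {"gripper": 1, "x": 0, "y": 0, "z": 0, "ax": 0, "ay": 0, "az": 0}]'

```text
clock: 5.7
position: [573.8, 0.3, 209.4]
ee_rot: [0.749, -0.662, -0.0, 0.001]
contact_force: [1.5, -2.4, -1.1]
gripper_width: 16.8
grasp_force: 61.4
```

send_rows --targets '[{"gripper": 1, "x": 0, "y": 0, "z": -1, "ax": 0, "ay": 0, "az": 0}, {"gripper": 1, "x": 0, "y": 0, "z": -1, "ax": 0, "ay": 0, "az": 0}, {"gripper": 1, "x": 0, "y": 0, "z": -2, "ax": 0, "ay": 0, "az": 0}, {"gripper": 1, "x": 0, "y": 0, "z": -2, "ax": 0, "ay": 0, "az": 0}, {"gripper": 1, "x": 0, "y": 0, "z": 0, "ax": 0, "ay": 0, "az": 0}]'

```text
clock: 6.12
position: [575.6, 1.1, 274.5]
ee_rot: [0.75, -0.662, 0.002, -0.003]
contact_force: [0.6, -0.7, -1.5]
gripper_width: 17.1
grasp_force: 61.3
```

Run:
```python
from h import *
goto(470,-350,270)
p,d=arm.get_image("side");cv2.imwrite("pics/s1.png",p[...,::-1])
```

```text
t 6.12 pos [575.6   1.1 274.5] psi -82.9 tilt [0.007 0.001] j [ 0.28  0.27 -0.05  0.   -1.24 -0.16] F [ 0.6 -0.7 -1.5] w 17.1
  shift cm [33.54 14.82  0.34]
```

View pics/s1.png

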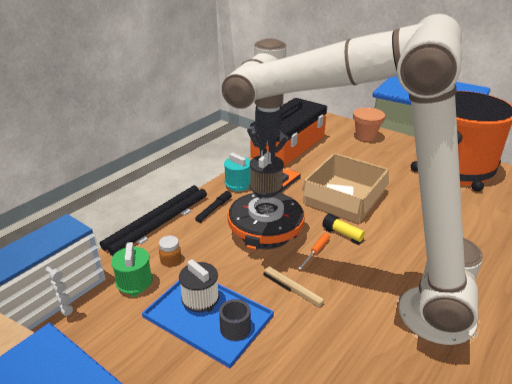

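The side view shows the old cartridge lifted clear of the collar at (267,175). Next, over to the carton.

send_rows --targets '[{"gripper": 1, "x": 3.7, "y": 1.65, "z": 0, "ax": 0, "ay": 0, "az": 0}, {"gripper": 1, "x": 3.7, "y": 1.65, "z": 0, "ax": 0, "ay": 0, "az": 0}, {"gripper": 1, "x": 3.7, "y": 1.65, "z": 0, "ax": 0, "ay": 0, "az": 0}, {"gripper": 1, "x": 3.7, "y": 1.65, "z": 0, "ax": 0, "ay": 0, "az": 0}, {"gripper": 1, "x": 3.7, "y": 1.65, "z": 0, "ax": 0, "ay": 0, "az": 0}]'

```text
clock: 6.58
position: [513.0, -193.7, 268.1]
ee_rot: [0.749, -0.662, -0.002, 0.001]
contact_force: [0.5, 0.3, -2.3]
gripper_width: 17.0
grasp_force: 61.2
```

send_rows --targets '[{"gripper": 1, "x": 3.7, "y": 1.65, "z": 0, "ax": 0, "ay": 0, "az": 0}, {"gripper": 1, "x": 3.7, "y": 1.65, "z": 0, "ax": 0, "ay": 0, "az": 0}, {"gripper": 1, "x": 3.7, "y": 1.65, "z": 0, "ax": 0, "ay": 0, "az": 0}, {"gripper": 1, "x": 3.7, "y": 1.6, "z": 0, "ax": 0, "ay": 0, "az": 0}, {"gripper": 1, "x": 0, "y": 0, "z": 0, "ax": 0, "ay": 0, "az": 0}]'

```text
clock: 7.0
position: [464.9, -352.5, 267.6]
ee_rot: [0.747, -0.665, -0.002, 0.001]
contact_force: [2.0, 0.2, -3.0]
gripper_width: 16.9
grasp_force: 61.1
```

```bash
python3 -c "
from h import *
goto(470,-350,114)"
```

```text
t 7.0 pos [ 464.9 -352.5  267.6] psi -83.3 tilt [-0.005  0.001] j [-0.37  0.29 -0.04  0.   -1.25  0.49] F [ 2.   0.2 -3. ] w 16.9
  shift cm [-0.17 -0.6  15.35]
```

send_rows --targets '[{"gripper": 1, "x": 0, "y": 0, "z": 3.5, "ax": 0, "ay": 0, "az": 0}, {"gripper": 1, "x": 0, "y": 0, "z": 3.5, "ax": 0, "ay": 0, "az": 0}, {"gripper": 1, "x": 0, "y": 0, "z": 3.5, "ax": 0, "ay": 0, "az": 0}, {"gripper": 1, "x": 0, "y": 0, "z": 3, "ax": 0, "ay": 0, "az": 0}, {"gripper": 1, "x": 0, "y": 0, "z": 1, "ax": 0, "ay": 0, "az": 0}]'

```text
clock: 7.42
position: [463.8, -345.4, 118.2]
ee_rot: [0.749, -0.663, -0.007, 0.001]
contact_force: [-0.9, 0.7, -4.6]
gripper_width: 17.0
grasp_force: 61.0
```

send_rows --targets '[{"gripper": 1, "x": 0, "y": 0, "z": 0, "ax": 0, "ay": 0, "az": 0}, {"gripper": 1, "x": 0, "y": 0, "z": 0, "ax": 0, "ay": 0, "az": 0}]'

```text
clock: 7.58
position: [468.5, -348.0, 124.9]
ee_rot: [0.75, -0.662, -0.0, 0.0]
contact_force: [0.1, 0.0, -1.8]
gripper_width: 16.8
grasp_force: 61.0
```

send_rows --targets '[{"gripper": 1, "x": 0, "y": 0, "z": 0.6, "ax": 0, "ay": 0, "az": 0}, {"gripper": 1, "x": 0, "y": 0, "z": 0.4, "ax": 0, "ay": 0, "az": 0}, {"gripper": 1, "x": 0, "y": 0, "z": 0.1, "ax": 0, "ay": 0, "az": 0}, {"gripper": 1, "x": 0, "y": 0, "z": 0, "ax": 0, "ay": 0, "az": 0}, {"gripper": 1, "x": 0, "y": 0, "z": 0, "ax": 0, "ay": 0, "az": 0}]'

```text
clock: 8.0
position: [468.4, -348.0, 114.3]
ee_rot: [0.749, -0.662, 0.001, -0.0]
contact_force: [0.1, 0.2, -2.2]
gripper_width: 17.1
grasp_force: 61.1
```

send_rows --targets '[{"gripper": 1, "x": 0, "y": 0, "z": 0.15, "ax": 0, "ay": 0, "az": 0}, {"gripper": 1, "x": 0, "y": 0, "z": 0, "ax": 0, "ay": 0, "az": 0}, {"gripper": 1, "x": 0, "y": 0, "z": 0, "ax": 0, "ay": 0, "az": 0}]'

```text
clock: 8.25
position: [468.7, -348.3, 112.9]
ee_rot: [0.749, -0.662, 0.001, -0.0]
contact_force: [-0.3, -0.9, -0.2]
gripper_width: 16.7
grasp_force: 61.4
```

send_rows --targets '[{"gripper": 0, "x": 0, "y": 0, "z": 0, "ax": 0, "ay": 0, "az": 0}, {"gripper": 0, "x": 0, "y": 0, "z": 0, "ax": 0, "ay": 0, "az": 0}, {"gripper": 0, "x": 0, "y": 0, "z": 0, "ax": 0, "ay": 0, "az": 0}, {"gripper": -1, "x": 0, "y": 0, "z": 0, "ax": 0, "ay": 0, "az": 0}, {"gripper": -1, "x": 0, "y": 0, "z": -1, "ax": 0, "ay": 0, "az": 0}]'

```text
clock: 8.67
position: [467.0, -347.2, 120.7]
ee_rot: [0.749, -0.662, -0.002, 0.0]
contact_force: [-0.2, 0.2, 0.1]
gripper_width: 65.8
grasp_force: 0.0
```

send_rows --targets '[{"gripper": -1, "x": 0, "y": 0, "z": -3, "ax": 0, "ay": 0, "az": 0}, {"gripper": -1, "x": 0, "y": 0, "z": -4, "ax": 0, "ay": 0, "az": 0}, {"gripper": -1, "x": 0, "y": 0, "z": -4, "ax": 0, "ay": 0, "az": 0}, {"gripper": -1, "x": 0, "y": 0, "z": -4, "ax": 0, "ay": 0, "az": 0}, {"gripper": -1, "x": 0, "y": 0, "z": 0, "ax": 0, "ay": 0, "az": 0}]'

```text
clock: 9.08
position: [471.5, -350.6, 283.3]
ee_rot: [0.75, -0.662, 0.01, -0.001]
contact_force: [0.7, -0.3, 1.4]
gripper_width: 85.2
grasp_force: 0.0
```

Run:
```python
from h import *
goto(529,361,270,-8.7)
m=arm.camera_model("top");p,d=arm.get_image("top");P=world(d,m);z=P[...,2];v,u=np.mgrid[:384,:512]
n=(abs(u-375)<45)&(abs(v-254)<45)
bar(P,n&(z>125)&(z<145)&(p.min(-1)>110),"old in carton bar")
cv2.imwrite("pics/t1.png",p[...,::-1])
```

```text
t 9.08 pos [ 471.5 -350.6  283.3] psi -82.9 tilt [ 0.016 -0.011] j [-0.36  0.28 -0.02  0.   -1.26  0.48] F [ 0.7 -0.3  1.4] w 85.2
  shift cm [-69.9  -14.53   0.66] az -74.2
old in carton bar none 0
```

View pics/t1.png

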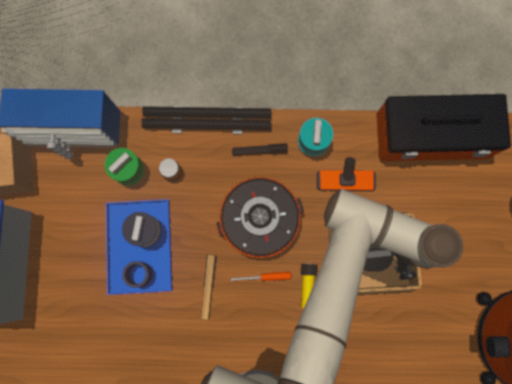

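The arm hides most of the carton in this view, and the collar is empty at (261,215). On to the new cartridge.

send_rows --targets '[{"gripper": -1, "x": -3.9, "y": -0.81, "z": 0, "ax": 0, "ay": 0, "az": 0}, {"gripper": -1, "x": -3.9, "y": -0.81, "z": 0, "ax": 0, "ay": 0, "az": 0}, {"gripper": -1, "x": -3.9, "y": -0.81, "z": 0, "ax": 0, "ay": 0, "az": 0}, {"gripper": -1, "x": -3.9, "y": -0.81, "z": 0, "ax": 0, "ay": 0, "az": 0}, {"gripper": -1, "x": -3.9, "y": -0.81, "z": 0, "ax": 0, "ay": 0, "az": 0}]'

```text
clock: 9.55
position: [483.7, -147.8, 271.9]
ee_rot: [0.749, -0.662, -0.0, 0.0]
contact_force: [0.5, 0.2, -0.7]
gripper_width: 85.3
grasp_force: 0.0
```

send_rows --targets '[{"gripper": -1, "x": -3.9, "y": -0.81, "z": 0, "ax": 0, "ay": 0, "az": 0}, {"gripper": -1, "x": -3.9, "y": -0.81, "z": 0, "ax": 0, "ay": 0, "az": 0}, {"gripper": -1, "x": -3.9, "y": -0.81, "z": 0, "ax": 0, "ay": 0, "az": 0}, {"gripper": -1, "x": -3.9, "y": -0.81, "z": 0, "ax": 0, "ay": 0, "az": 0}, {"gripper": -1, "x": -3.9, "y": -0.81, "z": 0, "ax": 0, "ay": 0, "az": 0}]'

```text
clock: 9.97
position: [499.9, 50.9, 272.2]
ee_rot: [0.749, -0.662, -0.0, 0.0]
contact_force: [2.2, -0.0, -0.2]
gripper_width: 85.4
grasp_force: 0.0
```

send_rows --targets '[{"gripper": -1, "x": -3.9, "y": -0.81, "z": 0, "ax": 0, "ay": 0, "az": 0}, {"gripper": -1, "x": -3.9, "y": -0.81, "z": 0, "ax": 0, "ay": 0, "az": 0}, {"gripper": -1, "x": -3.9, "y": -0.81, "z": 0, "ax": 0, "ay": 0, "az": 0}, {"gripper": -1, "x": -3.9, "y": -0.81, "z": 0, "ax": 0, "ay": 0, "az": 0}, {"gripper": -1, "x": -3.9, "y": -0.81, "z": 0, "ax": 0, "ay": 0, "az": 0}]'

```text
clock: 10.38
position: [516.2, 249.3, 272.0]
ee_rot: [0.749, -0.662, -0.0, 0.0]
contact_force: [1.0, -0.0, -0.4]
gripper_width: 85.5
grasp_force: 0.0
```

send_rows --targets '[{"gripper": -1, "x": -3.8, "y": -0.81, "z": 0, "ax": 0, "ay": 0, "az": 0}, {"gripper": -1, "x": -3.8, "y": -0.81, "z": 0, "ax": 0, "ay": 0, "az": 0}, {"gripper": -1, "x": -2, "y": -0.5, "z": 0, "ax": 0, "ay": 0, "az": -7}, {"gripper": -1, "x": 0, "y": 0, "z": 0, "ax": 0, "ay": 0, "az": -7}, {"gripper": -1, "x": 0, "y": 0, "z": 0, "ax": 0, "ay": 0, "az": -7}]'

```text
clock: 10.8
position: [525.5, 346.9, 270.7]
ee_rot: [0.86, -0.511, -0.0, 0.001]
contact_force: [0.6, 0.1, -0.2]
gripper_width: 85.3
grasp_force: 0.0
```

send_rows --targets '[{"gripper": -1, "x": 0, "y": 0, "z": 0, "ax": 0, "ay": 0, "az": -7}, {"gripper": -1, "x": 0, "y": 0, "z": 0, "ax": 0, "ay": 0, "az": -7}, {"gripper": -1, "x": 0, "y": 0, "z": 0, "ax": 0, "ay": 0, "az": -7}, {"gripper": -1, "x": 0, "y": 0, "z": 0, "ax": 0, "ay": 0, "az": -7}, {"gripper": -1, "x": 0, "y": 0, "z": 0, "ax": 0, "ay": 0, "az": -7}]'

```text
clock: 11.22
position: [525.7, 345.2, 271.6]
ee_rot: [0.973, -0.23, -0.0, 0.001]
contact_force: [0.2, 0.8, -0.6]
gripper_width: 85.6
grasp_force: 0.0
```

send_rows --targets '[{"gripper": -1, "x": 0, "y": 0, "z": 0, "ax": 0, "ay": 0, "az": -7}, {"gripper": -1, "x": 0, "y": 0, "z": 0, "ax": 0, "ay": 0, "az": -7}, {"gripper": -1, "x": 0, "y": 0, "z": 0, "ax": 0, "ay": 0, "az": -4.2}, {"gripper": -1, "x": 0, "y": 0, "z": 0, "ax": 0, "ay": 0, "az": 0}, {"gripper": -1, "x": 0, "y": 0, "z": 0, "ax": 0, "ay": 0, "az": 0}]'

```text
clock: 11.63
position: [525.9, 345.3, 271.8]
ee_rot: [0.997, -0.077, -0.0, 0.0]
contact_force: [-1.2, 0.7, -0.2]
gripper_width: 85.2
grasp_force: 0.0
```

Run:
```python
from look import *
goto(529,361,200,-8.7)
m=arm.camera_model("top");p,d=arm.get_image("top");P=world(d,m);z=P[...,2];v,u=np.mgrid[:384,:512]
n=(abs(u-375)<45)&(abs(v-254)<45)
bar(P,n&(z>125)&(z<150)&(p.min(-1)>110),"old in carton bar")
bar(P,n&(z>102)&(z<120),"old cap")
p,d,P,z=look("w2",0)
bar(P,(d>0)&(z>125)&(z<145)&(p.min(-1)>110),"newbar")
bar(P,(d>0)&(z>100)&(z<114)&(np.hypot(P[...,0]-529,P[...,1]-361)<65),"newcap")
```

```text
t 11.63 pos [525.9 345.3 271.8] psi -8.9 tilt [-0.001 -0.001] j [ 0.84  0.37  0.09 -0.   -1.29  0.58] F [-1.2  0.7 -0.2] w 85.2
  shift cm [ 0.07 -1.61  7.18] az -0.2
old in carton bar 149 rect [ 466.1 -348.3] [17.3 71.1] mean [ 465.9 -347.6] yaw 96.9 z 136.7
old cap 974 rect [ 470.4 -351. ] [224.6 245.2] mean [ 465.  -345.5] yaw 91.1 z 107.9
newbar 1743 rect [531.  363.7] [18.  70.9] mean [533.9 362.9] yaw 171.4 z 136.6
newcap 7920 rect [530.7 363.8] [102.9 102.9] mean [534.3 362.8] yaw 80.5 z 108.8
```

send_rows --targets '[{"gripper": -1, "x": 0.2, "y": -1.87, "z": 2, "ax": 0, "ay": 0, "az": -0.3}, {"gripper": -1, "x": 0, "y": 0, "z": 4, "ax": 0, "ay": 0, "az": 0}, {"gripper": -1, "x": 0, "y": 0, "z": 4, "ax": 0, "ay": 0, "az": 0}, {"gripper": -1, "x": 0, "y": 0, "z": 2, "ax": 0, "ay": 0, "az": 0}, {"gripper": -1, "x": 0, "y": 0, "z": 0, "ax": 0, "ay": 0, "az": 0}]'

```text
clock: 12.15
position: [528.0, 361.2, 145.8]
ee_rot: [0.997, -0.075, -0.004, 0.004]
contact_force: [1.0, -0.1, 0.6]
gripper_width: 85.3
grasp_force: 0.0
```

send_rows --targets '[{"gripper": -1, "x": 0, "y": 0, "z": 1, "ax": 0, "ay": 0, "az": 0}, {"gripper": -1, "x": 0, "y": 0, "z": 0, "ax": 0, "ay": 0, "az": 0}, {"gripper": -1, "x": 0, "y": 0, "z": 0, "ax": 0, "ay": 0, "az": 0}]'

```text
clock: 12.4
position: [531.7, 364.2, 143.8]
ee_rot: [0.997, -0.074, 0.001, -0.001]
contact_force: [-0.5, -0.3, 0.3]
gripper_width: 85.6
grasp_force: 0.0
```

```bash
python3 -c "
from h import *
goto(530.7,363.5,112,-8.6)"
```

```text
t 12.4 pos [531.7 364.2 143.8] psi -8.4 tilt [0.002 0.002] j [ 0.85  0.48 -0.06  0.   -1.02  0.57] F [-0.5 -0.3  0.3] w 85.6
  shift cm [-0.09  0.09  3.18] az 0.2
```

send_rows --targets '[{"gripper": -1, "x": -0.08, "y": 0.07, "z": 1.6, "ax": 0, "ay": 0, "az": 0.2}, {"gripper": -1, "x": 0, "y": 0, "z": 1.3, "ax": 0, "ay": 0, "az": 0}, {"gripper": -1, "x": 0, "y": 0, "z": 0.2, "ax": 0, "ay": 0, "az": 0}, {"gripper": -1, "x": 0, "y": 0, "z": 0, "ax": 0, "ay": 0, "az": 0}, {"gripper": -1, "x": 0, "y": 0, "z": 0, "ax": 0, "ay": 0, "az": 0}]'

```text
clock: 12.82
position: [530.8, 363.7, 113.0]
ee_rot: [0.997, -0.075, 0.001, -0.001]
contact_force: [-1.3, 0.1, -0.3]
gripper_width: 85.4
grasp_force: 0.0
```

send_rows --targets '[{"gripper": 1, "x": 0, "y": 0, "z": 0, "ax": 0, "ay": 0, "az": 0}, {"gripper": 1, "x": 0, "y": 0, "z": 0, "ax": 0, "ay": 0, "az": 0}, {"gripper": 1, "x": 0, "y": 0, "z": 0, "ax": 0, "ay": 0, "az": 0}, {"gripper": 1, "x": 0, "y": 0, "z": 0, "ax": 0, "ay": 0, "az": 0}, {"gripper": 1, "x": 0, "y": 0, "z": 0, "ax": 0, "ay": 0, "az": 0}]'

```text
clock: 13.23
position: [530.1, 363.1, 111.5]
ee_rot: [0.997, -0.075, 0.0, -0.0]
contact_force: [0.7, -0.1, 0.3]
gripper_width: 25.7
grasp_force: 0.0
```

send_rows --targets '[{"gripper": 1, "x": 0, "y": 0, "z": 0, "ax": 0, "ay": 0, "az": 0}, {"gripper": 1, "x": 0, "y": 0, "z": 0, "ax": 0, "ay": 0, "az": 0}]'

```text
clock: 13.4
position: [530.2, 363.3, 111.5]
ee_rot: [0.997, -0.075, 0.0, -0.0]
contact_force: [0.3, 0.4, 1.5]
gripper_width: 16.9
grasp_force: 59.9
```

```bash
python3 -c "
from h import *
goto(530.7,363.5,280)"
```

```text
t 13.4 pos [530.2 363.3 111.5] psi -8.6 tilt [0.001 0.001] j [ 0.85  0.51 -0.1   0.   -0.96  0.57] F [0.3 0.4 1.5] w 16.9
  shift cm [  0.05  -0.03 -16.85]
```

send_rows --targets '[{"gripper": 1, "x": 0, "y": 0, "z": -2, "ax": 0, "ay": 0, "az": 0}, {"gripper": 1, "x": 0, "y": 0, "z": -3.7, "ax": 0, "ay": 0, "az": 0}, {"gripper": 1, "x": 0, "y": 0, "z": -3.7, "ax": 0, "ay": 0, "az": 0}, {"gripper": 1, "x": 0, "y": 0, "z": -3.7, "ax": 0, "ay": 0, "az": 0}, {"gripper": 1, "x": 0, "y": 0, "z": -3.7, "ax": 0, "ay": 0, "az": 0}]'

```text
clock: 13.82
position: [529.4, 362.5, 280.0]
ee_rot: [0.997, -0.075, -0.001, 0.001]
contact_force: [-0.1, 1.2, -1.2]
gripper_width: 17.3
grasp_force: 59.5
```

send_rows --targets '[{"gripper": 1, "x": 0, "y": 0, "z": 0, "ax": 0, "ay": 0, "az": 7}, {"gripper": 1, "x": 0, "y": 0, "z": 0, "ax": 0, "ay": 0, "az": 7}, {"gripper": 1, "x": 0, "y": 0, "z": 0, "ax": 0, "ay": 0, "az": 7}, {"gripper": 1, "x": 0, "y": 0, "z": 0, "ax": 0, "ay": 0, "az": 7}, {"gripper": 1, "x": 0, "y": 0, "z": 0, "ax": 0, "ay": 0, "az": 7}]'

```text
clock: 14.23
position: [529.5, 362.8, 278.1]
ee_rot: [0.927, -0.375, -0.001, 0.001]
contact_force: [0.5, 0.9, -2.1]
gripper_width: 16.7
grasp_force: 59.4
```

send_rows --targets '[{"gripper": 1, "x": 0, "y": 0, "z": 0, "ax": 0, "ay": 0, "az": 7}, {"gripper": 1, "x": 0, "y": 0, "z": 0, "ax": 0, "ay": 0, "az": 7}, {"gripper": 1, "x": 0, "y": 0, "z": 0, "ax": 0, "ay": 0, "az": 7}, {"gripper": 1, "x": 0, "y": 0, "z": 0, "ax": 0, "ay": 0, "az": 7}, {"gripper": 1, "x": 0, "y": 0, "z": 0, "ax": 0, "ay": 0, "az": 7}]'

```text
clock: 14.65
position: [529.5, 362.7, 278.0]
ee_rot: [0.772, -0.636, -0.0, 0.001]
contact_force: [0.3, 0.4, -2.0]
gripper_width: 17.1
grasp_force: 59.4
```

send_rows --targets '[{"gripper": 1, "x": 0, "y": 0, "z": 0, "ax": 0, "ay": 0, "az": 4}, {"gripper": 1, "x": 0, "y": 0, "z": 0, "ax": 0, "ay": 0, "az": 0}, {"gripper": 1, "x": 0, "y": 0, "z": 0, "ax": 0, "ay": 0, "az": 0}]'

```text
clock: 14.9
position: [529.7, 362.8, 278.4]
ee_rot: [0.752, -0.66, -0.0, 0.001]
contact_force: [0.4, -0.5, -3.0]
gripper_width: 16.9
grasp_force: 59.5
```

```bash
python3 -c "
from h import *
goto(574.4,0.4,250,-82.6)"
```

```text
t 14.9 pos [529.7 362.8 278.4] psi -82.5 tilt [-0.001 -0.001] j [ 0.85  0.39  0.13 -0.   -1.32 -0.72] F [ 0.4 -0.5 -3. ] w 16.9
  shift cm [36.52  0.27  2.87] az 0.1
```

send_rows --targets '[{"gripper": 1, "x": 4, "y": 0.03, "z": 0, "ax": 0, "ay": 0, "az": 0}, {"gripper": 1, "x": 4, "y": 0.03, "z": 0, "ax": 0, "ay": 0, "az": 0}, {"gripper": 1, "x": 4, "y": 0.03, "z": 0, "ax": 0, "ay": 0, "az": 0}, {"gripper": 1, "x": 4, "y": 0.03, "z": 0, "ax": 0, "ay": 0, "az": 0}, {"gripper": 1, "x": 4, "y": 0.03, "z": 0, "ax": 0, "ay": 0, "az": 0}]'

```text
clock: 15.32
position: [553.8, 162.8, 279.1]
ee_rot: [0.752, -0.659, -0.0, 0.0]
contact_force: [0.5, -0.5, -2.8]
gripper_width: 17.2
grasp_force: 59.5
```

send_rows --targets '[{"gripper": 1, "x": 4, "y": 0.03, "z": 0, "ax": 0, "ay": 0, "az": 0}, {"gripper": 1, "x": 4, "y": 0.03, "z": 0, "ax": 0, "ay": 0, "az": 0}, {"gripper": 1, "x": 4, "y": 0.03, "z": 0, "ax": 0, "ay": 0, "az": 0}, {"gripper": 1, "x": 3, "y": 0.03, "z": 0, "ax": 0, "ay": 0, "az": 0}, {"gripper": 1, "x": 1.5, "y": 0, "z": 0, "ax": 0, "ay": 0, "az": 0}]'

```text
clock: 15.73
position: [573.7, -2.7, 279.1]
ee_rot: [0.751, -0.661, -0.0, 0.0]
contact_force: [0.5, 0.7, -1.5]
gripper_width: 16.9
grasp_force: 59.5
```

send_rows --targets '[{"gripper": 1, "x": 0, "y": 0, "z": 2, "ax": 0, "ay": 0, "az": 0}, {"gripper": 1, "x": 0, "y": 0, "z": 1, "ax": 0, "ay": 0, "az": 0}, {"gripper": 1, "x": 0, "y": 0, "z": 0, "ax": 0, "ay": 0, "az": 0}, {"gripper": 1, "x": 0, "y": 0, "z": 0, "ax": 0, "ay": 0, "az": 0}]'

```text
clock: 16.07
position: [573.7, 1.0, 248.5]
ee_rot: [0.752, -0.66, -0.001, 0.001]
contact_force: [0.2, -0.8, -1.0]
gripper_width: 17.1
grasp_force: 59.4
```

```bash
python3 -c "
from h import *
goto(574.4,0.4,222,-82.6)"
```

```text
t 16.07 pos [573.7   1.  248.5] psi -82.6 tilt [-0.002 -0.001] j [ 0.28  0.29 -0.09  0.   -1.19 -0.15] F [ 0.2 -0.8 -1. ] w 17.1
  shift cm [ 0.06 -0.07  2.65] az 0.0
```

send_rows --targets '[{"gripper": 1, "x": 0.03, "y": -0.07, "z": 1.5, "ax": 0, "ay": 0, "az": 0}, {"gripper": 1, "x": 0, "y": 0, "z": 1.2, "ax": 0, "ay": 0, "az": 0}, {"gripper": 1, "x": 0, "y": 0, "z": 0, "ax": 0, "ay": 0, "az": 0}, {"gripper": 1, "x": 0, "y": 0, "z": 0, "ax": 0, "ay": 0, "az": 0}]'

```text
clock: 16.4
position: [575.0, 1.1, 222.6]
ee_rot: [0.752, -0.66, 0.0, 0.0]
contact_force: [0.0, 1.7, -2.1]
gripper_width: 17.2
grasp_force: 59.4
```

send_rows --targets '[{"gripper": 1, "x": 0, "y": 0, "z": 0.3, "ax": 0, "ay": 0, "az": 0}, {"gripper": 1, "x": 0, "y": 0, "z": 0.3, "ax": 0, "ay": 0, "az": 0}, {"gripper": 1, "x": 0, "y": 0, "z": 0, "ax": 0, "ay": 0, "az": 0}]'

```text
clock: 16.65
position: [574.8, 0.8, 216.3]
ee_rot: [0.751, -0.66, -0.0, -0.0]
contact_force: [-0.1, -0.2, -2.5]
gripper_width: 16.8
grasp_force: 59.4
```

Below the collar's top without contact; carry on to the seal.

send_rows --targets '[{"gripper": 1, "x": 0, "y": 0, "z": 0.3, "ax": 0, "ay": 0, "az": 0}, {"gripper": 1, "x": 0, "y": 0, "z": 0.3, "ax": 0, "ay": 0, "az": 0}, {"gripper": 1, "x": 0, "y": 0, "z": 0.3, "ax": 0, "ay": 0, "az": 0}, {"gripper": 1, "x": 0, "y": 0, "z": 0, "ax": 0, "ay": 0, "az": 0}, {"gripper": 1, "x": 0, "y": 0, "z": 0, "ax": 0, "ay": 0, "az": 0}]'

```text
clock: 17.07
position: [574.8, 0.5, 207.0]
ee_rot: [0.751, -0.66, -0.0, 0.0]
contact_force: [-0.3, 0.5, -1.9]
gripper_width: 16.9
grasp_force: 59.5
```

send_rows --targets '[{"gripper": 1, "x": 0, "y": 0, "z": 0.3, "ax": 0, "ay": 0, "az": 0}, {"gripper": 1, "x": 0, "y": 0, "z": 0.3, "ax": 0, "ay": 0, "az": 0}, {"gripper": 1, "x": 0, "y": 0, "z": 0.2, "ax": 0, "ay": 0, "az": 0}, {"gripper": 1, "x": 0, "y": 0, "z": 0, "ax": 0, "ay": 0, "az": 0}, {"gripper": 1, "x": 0, "y": 0, "z": 0, "ax": 0, "ay": 0, "az": 0}]'

```text
clock: 17.48
position: [575.4, 0.3, 201.4]
ee_rot: [0.751, -0.66, 0.001, -0.0]
contact_force: [-2.1, 0.4, 8.2]
gripper_width: 17.0
grasp_force: 60.9
```

Another 1.3 mm, then begin turning clockwise.

send_rows --targets '[{"gripper": 1, "x": 0, "y": 0, "z": 0.17, "ax": 0, "ay": 0, "az": 0}, {"gripper": 1, "x": 0, "y": 0, "z": 0, "ax": 0, "ay": 0, "az": 0}, {"gripper": 1, "x": 0, "y": 0, "z": 0, "ax": 0, "ay": 0, "az": 4}, {"gripper": 1, "x": 0, "y": 0, "z": 0, "ax": 0, "ay": 0, "az": 4}, {"gripper": 1, "x": 0, "y": 0, "z": 0, "ax": 0, "ay": 0, "az": 4}]'

```text
clock: 17.9
position: [576.7, 0.3, 200.7]
ee_rot: [-0.677, 0.736, -0.002, 0.002]
contact_force: [-1.0, 0.2, 9.3]
gripper_width: 16.8
grasp_force: 61.0
```

```bash
python3 -c "
from h import *
print(arm.read_state()['wrist_torque'])
goto(574.5,0.3,200.0,-162.5)"
```

```text
[-0.00462204  0.39903173  0.10205386]
t 17.9 pos [5.767e+02 3.000e-01 2.007e+02] psi -94.7 tilt [ 0.006 -0.001] j [ 0.28  0.32 -0.17  0.   -1.08 -0.37] F [-1.   0.2  9.3] w 16.8
  shift cm [0.02 0.21 0.07] az 67.8
```

send_rows --targets '[{"gripper": 1, "x": 0, "y": 0, "z": 0.05, "ax": 0, "ay": 0, "az": 5}, {"gripper": 1, "x": 0, "y": 0, "z": 0, "ax": 0, "ay": 0, "az": 5}, {"gripper": 1, "x": 0, "y": 0, "z": 0, "ax": 0, "ay": 0, "az": 5}, {"gripper": 1, "x": 0, "y": 0, "z": 0, "ax": 0, "ay": 0, "az": 5}, {"gripper": 1, "x": 0, "y": 0, "z": 0, "ax": 0, "ay": 0, "az": 5}]'

```text
clock: 18.32
position: [577.2, 0.1, 200.5]
ee_rot: [-0.502, 0.865, -0.002, 0.003]
contact_force: [-0.0, -0.8, 9.1]
gripper_width: 16.7
grasp_force: 61.1
```

send_rows --targets '[{"gripper": 1, "x": 0, "y": 0, "z": 0, "ax": 0, "ay": 0, "az": 5}, {"gripper": 1, "x": 0, "y": 0, "z": 0, "ax": 0, "ay": 0, "az": 5}, {"gripper": 1, "x": 0, "y": 0, "z": 0, "ax": 0, "ay": 0, "az": 5}, {"gripper": 1, "x": 0, "y": 0, "z": 0, "ax": 0, "ay": 0, "az": 5}, {"gripper": 1, "x": 0, "y": 0, "z": 0, "ax": 0, "ay": 0, "az": 5}]'

```text
clock: 18.73
position: [576.9, 0.1, 200.5]
ee_rot: [-0.302, 0.953, -0.001, 0.003]
contact_force: [-0.9, -1.4, 8.9]
gripper_width: 16.7
grasp_force: 61.2
```

send_rows --targets '[{"gripper": 1, "x": 0, "y": 0, "z": 0, "ax": 0, "ay": 0, "az": 5}, {"gripper": 1, "x": 0, "y": 0, "z": 0, "ax": 0, "ay": 0, "az": 5}, {"gripper": 1, "x": 0, "y": 0, "z": 0, "ax": 0, "ay": 0, "az": 3}, {"gripper": 1, "x": 0, "y": 0, "z": 0, "ax": 0, "ay": 0, "az": 0}, {"gripper": 1, "x": 0, "y": 0, "z": 0, "ax": 0, "ay": 0, "az": 0}]'

```text
clock: 19.15
position: [576.9, 0.2, 200.5]
ee_rot: [-0.194, 0.981, -0.001, 0.003]
contact_force: [-1.0, 0.1, 10.0]
gripper_width: 17.1
grasp_force: 61.1
```

```bash
python3 -c "
from h import *
print(arm.read_state()['wrist_torque'])
goto(574.5,0.3,200.0,-162.5)"
```

```text
[-0.2041392   0.33962106 -0.10592882]
t 19.15 pos [5.769e+02 2.000e-01 2.005e+02] psi -157.6 tilt [ 0.007 -0.001] j [ 0.28  0.32 -0.17  0.   -1.08 -1.46] F [-1.   0.1 10. ] w 17.1
  shift cm [0.22 0.1  0.04] az 4.9
```

send_rows --targets '[{"gripper": 1, "x": 0, "y": 0, "z": 0, "ax": 0, "ay": 0, "az": 3}, {"gripper": 1, "x": 0, "y": 0, "z": 0, "ax": 0, "ay": 0, "az": 2}, {"gripper": 1, "x": 0, "y": 0, "z": 0, "ax": 0, "ay": 0, "az": 1}, {"gripper": 1, "x": 0, "y": 0, "z": 0, "ax": 0, "ay": 0, "az": 0}, {"gripper": 1, "x": 0, "y": 0, "z": 0, "ax": 0, "ay": 0, "az": 0}]'

```text
clock: 19.57
position: [577.0, 0.9, 200.5]
ee_rot: [-0.144, 0.99, -0.001, 0.003]
contact_force: [-1.3, 1.0, 10.0]
gripper_width: 16.9
grasp_force: 61.3
```

```bash
python3 -c "
from h import *
print(arm.read_state()['wrist_torque'])
goto(574.5,0.3,200.0,-162.5)"
```

```text
[0.53606594 0.50222139 0.63557804]
t 19.57 pos [577.    0.9 200.5] psi -163.4 tilt [ 0.007 -0.   ] j [ 0.28  0.32 -0.17  0.   -1.07 -1.57] F [-1.3  1.  10. ] w 16.9
  shift cm [0.25 0.01 0.04] az -0.9
```

The stop is reached (torque is up at 0.64 N m). Let it rise into the notches.

send_rows --targets '[{"gripper": 1, "x": 0, "y": 0, "z": -0.2, "ax": 0, "ay": 0, "az": 0}, {"gripper": 1, "x": 0, "y": 0, "z": -0.2, "ax": 0, "ay": 0, "az": 0}, {"gripper": 1, "x": 0, "y": 0, "z": -0.2, "ax": 0, "ay": 0, "az": 0}, {"gripper": 1, "x": 0, "y": 0, "z": 0, "ax": 0, "ay": 0, "az": 0}, {"gripper": 1, "x": 0, "y": 0, "z": 0, "ax": 0, "ay": 0, "az": 0}]'

```text
clock: 19.98
position: [576.1, 0.9, 203.7]
ee_rot: [-0.143, 0.99, 0.0, 0.002]
contact_force: [2.9, 1.3, 3.2]
gripper_width: 17.1
grasp_force: 60.2
```

send_rows --targets '[{"gripper": 1, "x": 0, "y": 0, "z": -0.12, "ax": 0, "ay": 0, "az": 0}, {"gripper": 1, "x": 0, "y": 0, "z": 0, "ax": 0, "ay": 0, "az": -2}, {"gripper": 1, "x": 0, "y": 0, "z": 0, "ax": 0, "ay": 0, "az": 0}, {"gripper": 1, "x": 0, "y": 0, "z": 0, "ax": 0, "ay": 0, "az": 0}]'

```text
clock: 20.32
position: [575.5, 0.7, 204.3]
ee_rot: [-0.159, 0.987, 0.0, 0.001]
contact_force: [4.7, 1.3, -0.8]
gripper_width: 16.8
grasp_force: 59.7
```

```bash
python3 -c "
from h import *
print(arm.read_state()['wrist_torque'])
goto(574.5,0.3,204.5,-162.5)"
```

```text
[ 0.41710424 -1.64743162  0.13269328]
t 20.32 pos [575.5   0.7 204.3] psi -161.7 tilt [0.002 0.001] j [ 0.28  0.32 -0.16 -0.   -1.09 -1.53] F [ 4.7  1.3 -0.8] w 16.8
  shift cm [ 0.11 -0.   -0.02] az 0.8
```

send_rows --targets '[{"gripper": -1, "x": 0, "y": 0, "z": 0, "ax": 0, "ay": 0, "az": 0}, {"gripper": -1, "x": 0, "y": 0, "z": 0, "ax": 0, "ay": 0, "az": 0}, {"gripper": -1, "x": 0, "y": 0, "z": 0, "ax": 0, "ay": 0, "az": 0}, {"gripper": -1, "x": 0, "y": 0, "z": 0, "ax": 0, "ay": 0, "az": 0}, {"gripper": -1, "x": 0, "y": 0, "z": -1, "ax": 0, "ay": 0, "az": 0}]'

```text
clock: 20.73
position: [572.8, 0.1, 212.1]
ee_rot: [-0.159, 0.987, 0.0, -0.003]
contact_force: [-0.6, 0.5, -0.6]
gripper_width: 76.3
grasp_force: 0.0
```

send_rows --targets '[{"gripper": -1, "x": 0, "y": 0, "z": -3, "ax": 0, "ay": 0, "az": 0}, {"gripper": -1, "x": 0, "y": 0, "z": -3, "ax": 0, "ay": 0, "az": 0}, {"gripper": -1, "x": 0, "y": 0, "z": -2, "ax": 0, "ay": 0, "az": 0}, {"gripper": -1, "x": 0, "y": 0, "z": 0, "ax": 0, "ay": 0, "az": 0}, {"gripper": -1, "x": 0, "y": 0, "z": 0, "ax": 0, "ay": 0, "az": 0}]'

```text
clock: 21.15
position: [575.1, 0.6, 296.2]
ee_rot: [-0.159, 0.987, 0.0, 0.002]
contact_force: [-0.8, 0.5, -0.8]
gripper_width: 85.3
grasp_force: 0.0
```

```bash
python3 look.py
python3 - <<'E'
from h import *
p,d=arm.get_image("side");a=cv2.resize(p[130:260,180:420],(800,433));cv2.imwrite("pics/s2.png",a[...,::-1])
E
```

```text
oldbar 2802 rect [5.729e+02 1.000e-01] [71.3 17.9] mean [570.2  -0.7] yaw 17.8 z 229.7
oldcap 12138 rect [5.732e+02 2.000e-01] [102.8 102.8] mean [568.3  -1.5] yaw 108.0 z 201.9
t 21.2 pos [5.743e+02 5.000e-01 2.945e+02] psi -161.7 tilt [-0.     0.001] j [ 0.28  0.26 -0.01 -0.   -1.3  -1.53] F [ 0.   0.1 -0.3] w 85.2
  shift cm [ 0.05 -0.1  -0.55] az 1.0
```

View pics/s2.png

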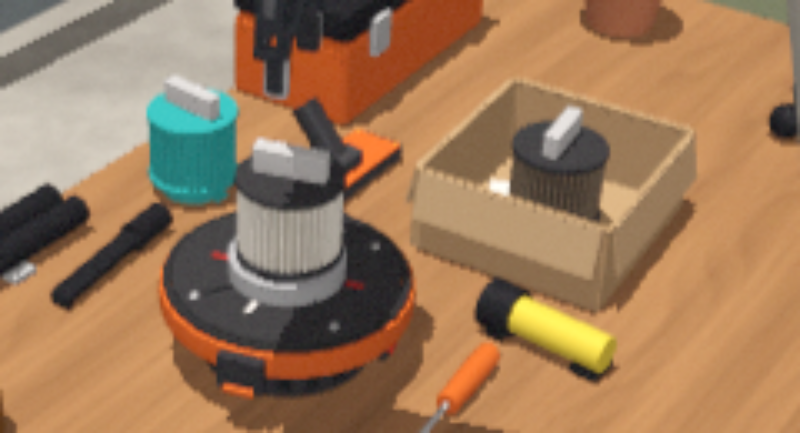

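View pics/w1.png

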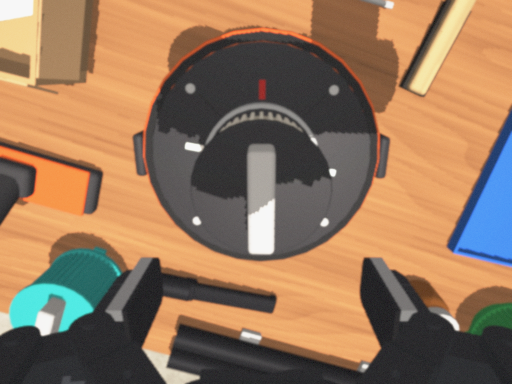

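The side view shows the white cartridge seated, its bar in line with the red marks, and the old one upright in the carton at (560,170). In the wrist view the bar (262,200) lines up with the red mark (262,90). Its height (229.7 mm) and yaw (17.8°) match those of the old cartridge when it was locked.

```bash
python3 -c "
from bench import arm
print(arm.job_done())"
```

```text
the job is handed in; nothing more can be done
None
```

The job is handed in: the old filter stands upright in the carton and the new white cartridge is locked in the head, measured at the same height and angle as the old one was; the arm is clear, at about 21 s of the 61 s allowed.

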